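Roll the slate edge strip flush on a marble plinth slab

ROBOT

A 6-joint arm with a two-finger parallel gripper is mounted at the origin on the work surface. World frame = base frame: x ahead of the robot, y to its left, z up, the work surface at z = 0. Lengths are in m, angles in rad, forces in N, time in s.
With the tool pointing down it reaches from about 0.225 to 0.875 m from the base axis. Payload 3.4 kg.
Tool frame: the origin (TCP) lies at the very end of the fingers, on their centre line; the grasp point (between the pads) lies 19 mm behind it (env.hold_point_z is the distance from the TCP to the grasp point, in m); z points along the fingers, y is the line along which they close (so a half turn about z gives the same grasp; the last joint's range is limited). The gripper opens to 85 mm and grips with 20 to 120 N. Pads are 22 mm wide; open, the fingers measure 114 mm over their backs; the gripper's body (76 mm by 85 mm) begins 54 mm behind the grasp point. The pads swing forward as they close: fully open they stand 13 mm farther back than shut.
Start: joints at [-1.268, 0.276, 1.505, -0, 1.361, -0.121], TCP at [0.236, -0.524, 0.21] pointing down, gripper open.
Joint ranges: [-2.89, 2.89], [-0.75, 2.08], [0.22, 2.7], [-1.18, 4.32], [0.11, 2.71], [-2.7, 2.7]. Speed limits (rad/s): [2.57, 2.57, 3.14, 3.14, 3.14, 3.14].

INTERFACE

Orientations are given as a rotation vector (axis times angle).
In Python, from plant import env, vision gives the robot as it stands. The module is installed in compiled form; this text tells all that it offers.
- The arm moves only by the tool step_arm, never from a script. Its argument "increments" is a list that holds one entry, the list of rows, each a list of 4 numbers: the shift along the tool's x, y, z each as a share of 0.03 m, from -1 to 1, then the turn about the tool's z as a share of 0.08 rad, from -1 to 1. In form: [[[dx, dy, dz, spin], ...]]. A call has 1 to 12 rows; each row shifts and turns the commanded pose from where the row before left it, along the tool's axes as they then stand; what a row does not reach is not made up. A row lasts 1/8 s, in which the tool goes at most 62.5 mm and 10.7 degrees, less where a joint would pass 70% of its speed; a pose out of reach is approached as far as the arm can. A call with a number of a shift or a turn outside -1 to 1 is refused whole. A call with a gripper value outside its range is refused whole. "fingers" is the closure, from 0 (fully open) to 1 (shut), set as the call begins (left out, the last holds). The fingers move at their own pace and stop on an object; "grip_force" is the grip in N (left out, the last holds). Time passes only in rows, so rows that do not move let the fingers close. It gives the time, the measured TCP pose, the force, the opening and the grip force at its end, in the units of the state.
- env.get_state(): the state, without advancing time (a new reading comes with each control period).
- vision.grab_frame(name): name is "scene" or "top" or "wrist"; returns the picture (420x560x3 uint8, red, green, blue); there is no depth.
- vision.camera_model(name): a dict with "fx", "fy", "cx", "cy" (pixels), "dist" ([k1, k2, p1, p2, k3] as OpenCV has them; the pictures are not rectified), "position" and "rotation" of the camera in the world. Camera axes: x right, y down, z forward; pixel columns grow to the right and rows downward; lengths in m; the calibration is good to about 2 mm. A picture is of the moment at which its call begins: read the wrist's pose just before it. camera_model takes no time and is no camera call; for the wrist camera it gives the pose at the moment of the call.
- env.sign_off(): hands the job in; it is judged then, once.
The state is a dict: "time": time; "joint_pos": joint angles; "joint_vel": joint speeds; "effort": joint torques, N m; "position": TCP position; "eef_rot": TCP orientation; "contact_force": force on the tool from outside, world axes, zero at the start; "ft_torque": the same for the moment, N m; "gripper_width": finger opening in m; "gripper_force": force on a finger pad.
Only numpy, scipy, OpenCV 4.12 (cv2) and the standard library are available. Lean on these libraries where they do the work, as an engineer would, in place of code of your own. Each camera call takes 0.05 s, during which the arm holds its last target. There are 200 camera calls.

TASK

Take the hand roller from its rest and roll it along the slate edge strip with firm, steady pressure (about 17 N, never above 24 N), until all six sections sit flush with the marble slab. Use only the roller on the strip and slab, not the gripper, then put the roller back upright in its rest, shoulder plate on both rails, let go, and leave the other things on the bench where they are.

Things in the scene. Friction and masses are not known exactly. Their poses are not given: they have to be found in the camera images.
- slab: White marble slab 150 x 230 x 30 mm (x, y, z) on a black rubber pad in a fixed plywood cradle; origin at the centre of its underside, z up, top face 30 mm higher. Edge strip in a rebate along its +x edge, middle line at local x = 63 mm, along y. The first push beds the slab down for good by 0 to 12 mm (not known; about 5 N); then it gives about 1 mm for each 10 N, staying level, and springs back.
- strip_start (a point): Centre of the first section of the strip (sec1, at the slab's -y end), at the height of the slab's top face: the surface of that section once it is flush.
- strip_end (a point): Centre of the last section (sec6, at the slab's +y end), likewise; 170 mm from strip_start. The line between the two is the middle line of the strip; its sections lie every 34 mm along it.
- sec1 (a joint): Dark slate strip section 1 of 6, counted from strip_start; 24 mm wide, 33.4 mm long, 12 mm thick, edges slightly rounded. Value: how far it stands proud of the slab's top face, in m; 0 is flush, on its hard stop; 2.5 to 4 mm at the start. Bedded in stiff putty: moves down only while pressed with more than about 13 N and stays where left.
- sec2 (a joint): Dark slate strip section 2 of 6, counted from strip_start; 24 mm wide, 33.4 mm long, 12 mm thick, edges slightly rounded. Value: how far it stands proud of the slab's top face, in m; 0 is flush, on its hard stop; 2.5 to 4 mm at the start. Bedded in stiff putty: moves down only while pressed with more than about 13 N and stays where left.
- sec3 (a joint): Dark slate strip section 3 of 6, counted from strip_start; 24 mm wide, 33.4 mm long, 12 mm thick, edges slightly rounded. Value: how far it stands proud of the slab's top face, in m; 0 is flush, on its hard stop; 2.5 to 4 mm at the start. Bedded in stiff putty: moves down only while pressed with more than about 13 N and stays where left.
- sec4 (a joint): Dark slate strip section 4 of 6, counted from strip_start; 24 mm wide, 33.4 mm long, 12 mm thick, edges slightly rounded. Value: how far it stands proud of the slab's top face, in m; 0 is flush, on its hard stop; 2.5 to 4 mm at the start. Bedded in stiff putty: moves down only while pressed with more than about 13 N and stays where left.
- sec5 (a joint): Dark slate strip section 5 of 6, counted from strip_start; 24 mm wide, 33.4 mm long, 12 mm thick, edges slightly rounded. Value: how far it stands proud of the slab's top face, in m; 0 is flush, on its hard stop; 2.5 to 4 mm at the start. Bedded in stiff putty: moves down only while pressed with more than about 13 N and stays where left.
- sec6 (a joint): Dark slate strip section 6 of 6, counted from strip_start; 24 mm wide, 33.4 mm long, 12 mm thick, edges slightly rounded. Value: how far it stands proud of the slab's top face, in m; 0 is flush, on its hard stop; 2.5 to 4 mm at the start. Bedded in stiff putty: moves down only while pressed with more than about 13 N and stays where left.
- roller: Hand roller, 0.4 kg: rubber wheel 44 mm across, 24 mm wide, in a steel fork 39 mm wide; shoulder plate 74 x 42 x 12 mm (x, y, z) from 48 to 60 mm above the origin; square wooden handle 26 x 26 mm from 60 to 112 mm above the origin, gripped from above. Origin at the lowest point of the wheel, mid-width; z up along the handle, x along the axle, y the rolling direction.
- wheel (a joint): Turn of the roller's free-running wheel in rad, 0 at the start; grows as the roller rolls toward its own +y or falls the other way (22 mm of travel a radian).
- rest: Wooden rest fixed to the bench: base plate 110 x 90 x 5 mm, two rails along its y, each 26 mm wide, 90 mm long, tops 56 mm above the bench, 46 mm apart. Origin at the centre of its underside. The roller hangs between the rails, shoulder plate lying on both, its y along the rest's y, its origin 8 mm above the rest's origin.
- block_dark: Bystander: dark grey sanding block, 70 x 100 x 28 mm, loose; origin at the centre of its underside.
- block_pale: Bystander: pale green-grey sanding block, 65 x 95 x 30 mm, loose; origin at the centre of its underside.
- dust_brush: Bystander: dusting brush 200 mm long lying on the bench, loose; origin at its middle, its length along its x.

How it is judged:
On the way, in this order (a step that is already met when the one before it is completed fails the run):
1. the roller is lifted out of its rest (height (world z) of roller above 0.06 m), for 0.1 s.
2. the roller is rolling on the strip under pressure: its wheel has turned more than 2.5 rad (55 mm of travel) and presses on the strip with more than 8 N ((value of joint wheel above 2.5 rad or value of joint wheel below -2.5 rad) and contact force between roller and slab above 8 N), for 0.1 s.
3. all six sections are within 1.5 mm of flush (value of joint each of sec1, sec2, sec3, sec4, sec5, sec6 below 0.0015 m), for 0.2 s.
At the end, for the whole second after the job is handed in: All six sections are within 1.5 mm of flush with the slab; the roller is back in its rest, upright within 0.12 rad, its origin within 8 mm of the rest's middle across the rails, within 20 mm along them, and 3 to 13 mm above the rest's origin, at rest and released (all of step 3 and x of roller in the frame of rest between -0.008 and 0.008 m and y of roller in the frame of rest between -0.02 and 0.02 m and z of roller in the frame of rest between 0.003 and 0.013 m and angle between roller's own z axis and vertical below 0.12 rad and linear speed of roller below 0.02 m/s); the robot touches nothing.
It fails at once if the roller presses on the strip or slab with more than 24 N (contact force between roller and slab above 24 N).
It fails at once if the gripper or arm touches the slab or strip (contact force between any of the fingers, the arm and slab above 1 N).
It fails at once if the dark sanding block is moved more than 15 mm (distance of block_dark from where it was at the start of the episode above 0.015 m).
It fails at once if the pale sanding block is moved more than 15 mm (distance of block_pale from where it was at the start of the episode above 0.015 m).
It fails at once if the dusting brush is moved more than 15 mm (distance of dust_brush from where it was at the start of the episode above 0.015 m).
It also fails if it takes over 72 s, if anything falls off the work surface, if the arm or the gripper's body presses on something with over 40 N, if the wrist force passes 120 N, or if a joint passes its speed limit or range.

## Working session

There is one attempt and no reset: what is moved stays moved. The work goes in short steps, Python scripts to look and compute and a tool call to move; the robot and the scene stay as the last step left them, time stands still between calls to the robot, and variables do not carry over. Pictures are saved under pics/ and viewed, at most 10 in all, crops included, and the job is handed in when it is done.

Besides the shell and the picture viewer there is one more tool, called as name([rows], argument=value, ...), one row to a line, values as JSON. step_arm: Moves the arm, as the interface text tells. Its arguments: {"type":"object","properties":{"increments":{"type":"array"},"fingers":{"type":"number"},"grip_force":{"type":"number"}},"required":["increments"]}

```bash
mkdir -p pics
cat > h.py <<'E'
import numpy as np, cv2
from plant import env, vision
def ray(m,uv):
    K=np.array([[m['fx'],0,m['cx']],[0,m['fy'],m['cy']],[0,0,1.]])
    p=cv2.undistortPoints(np.array(uv,float).reshape(-1,1,2),K,np.array(m['dist'],float)).reshape(-1,2)
    d=np.c_[p,np.ones(len(p))]@rot(m).T
    return np.array(m['position'],float),d
def rot(m):
    R=np.array(m['rotation'],float)
    return R if R.shape==(3,3) else cv2.Rodrigues(R)[0]
def plane(m,uv,z):
    o,d=ray(m,uv); return o+d*((z-o[2])/d[:,2])[:,None]
def save(n,img): cv2.imwrite('pics/'+n+'.png',img[:,:,::-1])
E
python3 - <<'E'
from h import *
s=env.get_state(); print(s)
print(env.hold_point_z)
for n in ('top','scene','wrist'):
    m=vision.camera_model(n); f=vision.grab_frame(n); save(n+'0',f); np.save('pics/'+n+'0.npy',f); print(n,m)
E
```

```text
{'time': 0.0, 'joint_pos': array([-1.26801157e+00,  2.76633809e-01,  1.50616253e+00, -2.22227866e-05,
        1.36072438e+00, -1.20986329e-01]), 'joint_vel': array([-9.71205174e-04, -8.10834200e-04, -2.66414681e-04,  3.13485027e-03,
       -7.32410019e-05,  3.08157882e-04]), 'effort': array([-9.92474634e-04, -4.16771686e+01, -2.45804483e+01,  5.96083942e-05,
        1.11713944e-02, -4.89907293e-06]), 'position': array([ 0.23625788, -0.52357349,  0.20950593]), 'eef_rot': array([-3.06945766e+00, -6.60292142e-01,  3.08721471e-04]), 'contact_force': array([-0.57624028,  0.14014466,  0.72531706]), 'ft_torque': array([-0.0146041 ,  0.00692205,  0.01732089]), 'gripper_force': 0.0, 'gripper_width': 0.0854267388379635}
0.0187
top {'fx': 424.03957092223635, 'fy': 424.03957092223635, 'cx': 284.56993956006335, 'cy': 205.03758766687454, 'dist': array([-0.11195562,  0.        ,  0.        ,  0.        ,  0.        ]), 'position': array([ 0.52160787, -0.0025781 ,  0.96985256]), 'rotation': array([-2.16156063,  2.1584958 , -0.14264417])}
scene {'fx': 544.7144806113989, 'fy': 544.7144806113989, 'cx': 287.07433578463923, 'cy': 211.9327295596329, 'dist': array([-0.16022221,  0.        ,  0.        ,  0.        ,  0.        ]), 'position': array([1.09785322, 0.84662865, 0.76444336]), 'rotation': array([-0.66901919, -2.53664954,  1.28617302])}
wrist {'fx': 348.1932905611129, 'fy': 348.1932905611129, 'cx': 282.23740138451745, 'cy': 210.07938495771518, 'dist': array([-0.08239624,  0.        ,  0.        ,  0.        ,  0.        ]), 'position': array([ 0.30231129, -0.49409545,  0.3738192 ]), 'rotation': array([ 2.42309667, -1.56589251, -0.23487124])}
```

View pics/top0.png

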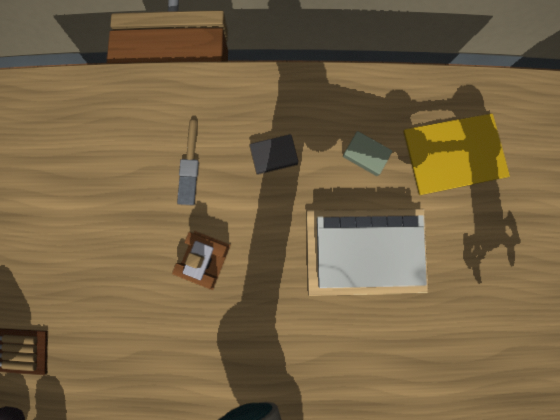

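View pics/scene0.png

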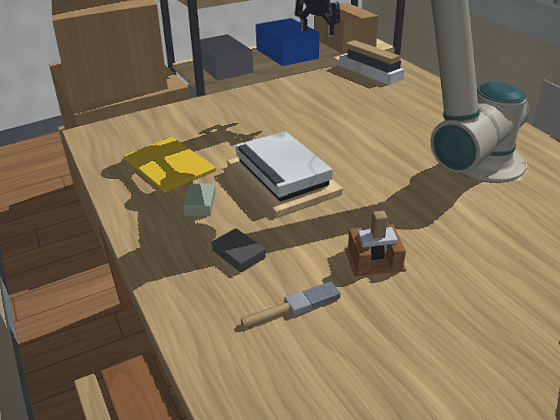

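The top view has image up = +x and left = +y. The slab sits at about (372,252) with its strip along the upper edge, and the rest and roller are at about (200,260), turned. The brush is at (188,160) and the blocks at (274,154) and (368,153). Next I enlarge the roller and slab to measure them.

Run:
```python
from h import *
f=np.load('pics/top0.npy'); s=np.load('pics/scene0.npy')
a=cv2.resize(f[225:295,165:235],None,fx=5.6,fy=5.6,interpolation=cv2.INTER_CUBIC)
b=cv2.resize(s[200:280,335:415],(392,392),interpolation=cv2.INTER_CUBIC)
save('crop1',np.hstack([a,b]))
a=cv2.resize(f[200:300,300:435],(400,296),interpolation=cv2.INTER_CUBIC)
b=cv2.resize(s[120:220,225:350],(370,296),interpolation=cv2.INTER_CUBIC)
save('crop2',np.hstack([a,b]))
mt=vision.camera_model('top')
# slab: white + strip
hsv=cv2.cvtColor(f,cv2.COLOR_RGB2HSV)
w=((hsv[...,1]<40)&(hsv[...,2]>120)).astype(np.uint8); w[:,:310]=0; w[:205]=0; w[300:]=0
c=max(cv2.findContours(w,0,2)[0],key=cv2.contourArea); r=cv2.minAreaRect(c); print('slab px',r, cv2.boxPoints(r).tolist())
for z in (0.05,0.06,0.07,0.08):
    P=plane(mt,cv2.boxPoints(r),z); print(z,P[:,:2].round(4).tolist(),[round(np.linalg.norm(P[i]-P[(i+1)%4]),4) for i in range(4)])
w=((hsv[...,1]<50)&(hsv[...,2]>100)).astype(np.uint8); w[:,:165]=0;w[:,235:]=0; w[:225]=0; w[295:]=0
c=max(cv2.findContours(w,0,2)[0],key=cv2.contourArea); r=cv2.minAreaRect(c); print('plate px',r)
P=plane(mt,cv2.boxPoints(r),0.068);print(P.round(4).tolist(),[round(np.linalg.norm(P[i]-P[(i+1)%4]),4) for i in range(4)],P.mean(0))
```

```text
slab px ((371.5008544921875, 251.58497619628906), (70.23648834228516, 106.8046646118164), 89.42705535888672) [[317.7500305175781, 217.0024871826172], [424.5493469238281, 215.9344940185547], [425.2516784667969, 286.16748046875], [318.4523620605469, 287.2354736328125]]
0.05 [[0.6111, -0.0813], [0.6135, -0.3185], [0.4599, -0.3152], [0.4596, -0.0817]] [np.float64(0.2373), np.float64(0.1537), np.float64(0.2334), np.float64(0.1515)]
0.06 [[0.6101, -0.0804], [0.6125, -0.3151], [0.4605, -0.3118], [0.4603, -0.0809]] [np.float64(0.2347), np.float64(0.152), np.float64(0.2309), np.float64(0.1498)]
0.07 [[0.6091, -0.0796], [0.6115, -0.3117], [0.4612, -0.3084], [0.4609, -0.08]] [np.float64(0.2321), np.float64(0.1503), np.float64(0.2284), np.float64(0.1482)]
0.08 [[0.6081, -0.0787], [0.6105, -0.3082], [0.4619, -0.305], [0.4616, -0.0792]] [np.float64(0.2296), np.float64(0.1487), np.float64(0.2258), np.float64(0.1465)]
plate px ((197.509033203125, 260.19921875), (19.880008697509766, 34.82038116455078), 21.370620727539062)
[[0.4899, 0.2086, 0.068], [0.5587, 0.1829, 0.068], [0.5436, 0.1429, 0.068], [0.4751, 0.1687, 0.068]] [np.float64(0.0734), np.float64(0.0428), np.float64(0.0732), np.float64(0.0425)] [0.51684043 0.17578178 0.068     ]
```

View pics/crop1.png

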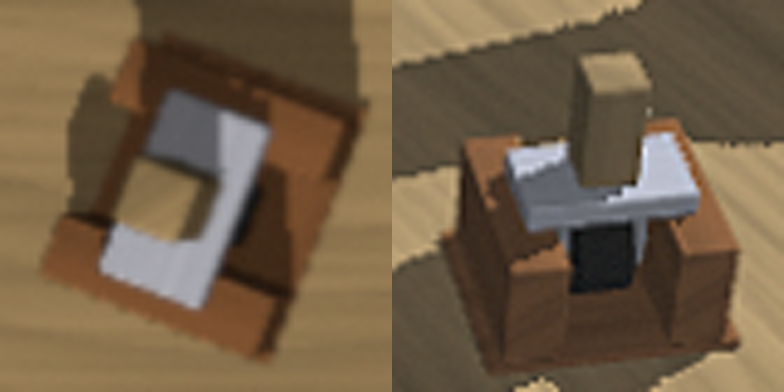

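View pics/crop2.png

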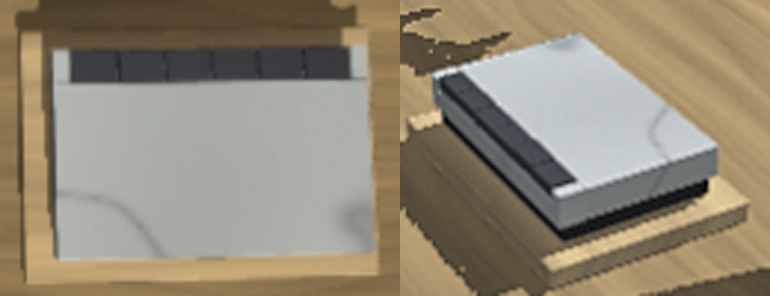

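The handle, plate and rest show clearly in both crops. The plate measures 73 x 42.5 mm at z = 0.068, which matches the given size. Its centre is at (0.517, 0.176), with the plate's x axis at -20.5°. The slab is close to aligned with the world axes, with the strip on its +x edge. I'll close the fingers along the roller's y, which puts tool x at -20.5°.

step_arm([
  [[0, 0, 0, 0.98], [0, 0, 0, 0.98], [0, 0, 0, 0.98], [0, 0, 0, 0.98], [0, 0, 0, 0.98], [0, 0, 0, 0.98], [0, 0, 0, 0.98], [0, 0, 0, 0.98], [0, 0, 0, 0.98], [0, 0, 0, 0.98], [0, -0.5, 0, 0], [0, -1, 0, 0]],
], fingers=0)

```text
time: 1.65
position: [0.2524, -0.4813, 0.2099]
eef_rot: [-3.09, 0.562, 0.0]
contact_force: [-0.1, -0.1, -1.0]
gripper_width: 0.0853
gripper_force: 0.0
```

step_arm([
  [[0.02, -1, 0, 0], [0.02, -1, 0, 0], [0.02, -1, 0, 0], [0.02, -1, 0, 0], [0.02, -1, 0, 0], [0.02, -1, 0, 0], [0.02, -1, 0, 0], [0.02, -1, 0, 0], [0.02, -1, 0, 0], [0.02, -1, 0, 0], [0.02, -1, 0, 0], [0.02, -1, 0, 0]],
])

```text
time: 3.15
position: [0.3855, -0.1457, 0.2103]
eef_rot: [-3.091, 0.56, 0.0]
contact_force: [-0.0, -1.2, -0.7]
gripper_width: 0.0856
gripper_force: 0.0
```

step_arm([
  [[0.02, -1, 0, 0], [0.02, -1, 0, 0], [0.02, -1, 0, 0], [0.02, -1, 0, 0], [0.02, -1, 0, 0], [0.02, -1, 0, 0], [0.02, -1, 0, 0], [0.02, -1, 0, 0], [0.02, -1, 0, 0], [0.02, -1, 0, 0], [0, 0, 0, 0]],
])

```text
time: 4.53
position: [0.4968, 0.1328, 0.2101]
eef_rot: [-3.092, 0.556, 0.001]
contact_force: [-0.1, 0.3, -0.3]
gripper_width: 0.0856
gripper_force: 0.0
```

```bash
cat >> h.py <<'E'
def go(x,y,z,yaw=None):
    "rows-of-0.03 needed in tool axes, and spin units"
    s=env.get_state(); R=cv2.Rodrigues(np.array(s['eef_rot']))[0]; p=np.array(s['position'])
    cy=np.degrees(np.arctan2(R[1,0],R[0,0]))
    print('t',round(s['time'],2),'pos',p.round(4),'yaw',cy.round(2),'tilt',np.degrees(np.arccos(-R[2,2])).round(2))
    print('units',(R.T@(np.array([x,y,z])-p)/0.03).round(3), None if yaw is None else round(-np.radians(yaw-cy)/0.08,3))
E
python3 - <<'E'
from h import *
mt=vision.camera_model('top'); ms=vision.camera_model('scene')
def tri(a,b):
    o1,d1=ray(mt,[a]);o2,d2=ray(ms,[b]);d1=d1[0];d2=d2[0]
    t=np.linalg.lstsq(np.c_[d1,-d2],o2-o1,rcond=None)[0]; p,q=o1+d1*t[0],o2+d2*t[1]
    print(((p+q)/2).round(4),'gap',np.linalg.norm(p-q).round(4))
tri((317.5,216.9),(280.1,185.2)); tri((424,215.9),(236.1,145.3)); tri((425.3,286.5),(286.8,131.1)); tri((318.8,287.3),(332.1,169.7))
go(0.517,0.176,0.15,-20.5)
m=vision.camera_model('wrist'); f=vision.grab_frame('wrist'); save('w1',f); print(m['position'])
K=np.array([[m['fx'],0,m['cx']],[0,m['fy'],m['cy']],[0,0,1.]]);Rw=rot(m)
print('expected handle top px',cv2.projectPoints(np.array([[.517,.176,.12],[.517,.176,.068]]),cv2.Rodrigues(Rw.T)[0],-Rw.T@m['position'],K,np.array(m['dist']))[0].ravel())
E
```

```text
[ 0.6078 -0.078   0.0708] gap 0.0034
[ 0.6111 -0.3119  0.0634] gap 0.0027
[ 0.4595 -0.3096  0.0652] gap 0.0016
[ 0.4605 -0.0813  0.0648] gap 0.0003
t 4.53 pos [0.4968 0.1328 0.2101] yaw -20.4 tilt 0.05
units [ 0.131 -1.583  2.004] 0.022
[0.56473111 0.10618826 0.3742105 ]
expected handle top px [217.90769839 199.39390382 228.09466471 184.24595565]
```

View pics/w1.png

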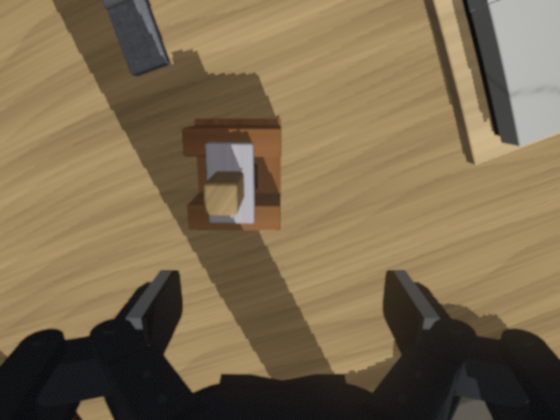

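The wrist view shows the plate centre at about (230,183) and the handle top at about (221,199). The predictions were (228,184) and (218,199), so the estimate is within about 2 mm. I'll go down and grasp.

step_arm([
  [[0.065, -0.8, 0, 0.02], [0.065, -0.8, 0, 0], [0, 0, 0.6, 0], [0, 0, 0.8, 0], [0, 0, 0.8, 0], [0, 0, 0.8, 0], [0, 0, 0.7, 0], [0, 0, 0.4, 0], [0, 0, 0.2, 0], [0, 0, 0, 0], [0, 0, 0, 0]],
])

```text
time: 5.95
position: [0.5185, 0.1746, 0.0821]
eef_rot: [-3.09, 0.565, -0.002]
contact_force: [0.5, 0.4, 0.4]
gripper_width: 0.0853
gripper_force: 0.0
```

step_arm([
  [[0, 0, 0, 0], [0, 0, 0, 0], [0, 0, 0, 0], [0, 0, 0, 0], [0, 0, 0, 0], [0, 0, 0, 0], [0, 0, 0, 0], [0, 0, 0, 0]],
], fingers=1, grip_force=80)

```text
time: 6.95
position: [0.5182, 0.1748, 0.0818]
eef_rot: [-3.09, 0.565, -0.001]
contact_force: [-0.7, 2.2, 4.6]
gripper_width: 0.024
gripper_force: 80.4
```

step_arm([
  [[0, 0, -0.3, 0], [0, 0, -0.6, 0], [0, 0, -0.8, 0], [0, 0, -0.8, 0], [0, 0, -0.8, 0], [0, 0, -0.6, 0], [0, 0, 0, 0], [0, 0, 0, 0]],
])

```text
time: 7.95
position: [0.5168, 0.174, 0.1969]
eef_rot: [3.089, -0.565, -0.004]
contact_force: [-0.3, 0.1, -6.2]
gripper_width: 0.024
gripper_force: 79.5
```

Run:
```python
from h import *
# strip from top view: dark sections, slab top z ~0.066
mt=vision.camera_model('top'); f=np.load('pics/top0.npy')
hsv=cv2.cvtColor(f,cv2.COLOR_RGB2HSV)
w=((hsv[...,2]<85)).astype(np.uint8); w[:,:319]=0;w[:,424:]=0;w[:214]=0;w[235:]=0
w=cv2.morphologyEx(w,cv2.MORPH_CLOSE,np.ones((5,5)))
c=max(cv2.findContours(w,0,2)[0],key=cv2.contourArea); r=cv2.minAreaRect(c); print(r,cv2.boundingRect(c))
P=plane(mt,cv2.boxPoints(r),0.069); print(P.round(4).tolist(),P.mean(0).round(4),[round(np.linalg.norm(P[i]-P[(i+1)%4]),4) for i in range(4)])
go(0.60,-0.28,0.21,0)
g=vision.grab_frame('scene'); save('s1',np.hstack([cv2.resize(g[100:300,220:420],(560,560))]))
```

```text
((370.4845886230469, 221.04058837890625), (11.514631271362305, 93.14917755126953), 89.0759506225586) (324, 215, 94, 13)
[[0.6113, -0.0927, 0.069], [0.6147, -0.2953, 0.069], [0.5897, -0.2948, 0.069], [0.5866, -0.0928, 0.069]] [ 0.6006 -0.1939  0.069 ] [np.float64(0.2026), np.float64(0.025), np.float64(0.202), np.float64(0.0247)]
t 7.95 pos [0.5168 0.174  0.1969] yaw -20.73 tilt 0.18
units [ 7.951 13.173 -0.429] -4.523
```

View pics/s1.png

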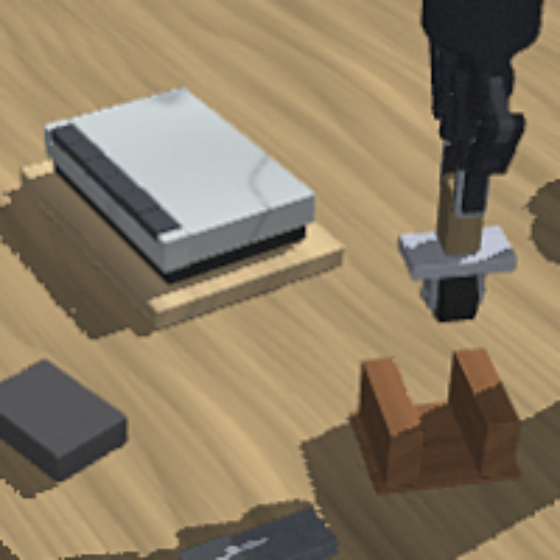

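The roller hangs upright in the grip above the empty rest. The strip measures 203 x 25 mm, so strip_start is near (0.6015, -0.279) and its direction is about 0.6° off world y. Moving there at height.

step_arm([
  [[0, 0, 0, -0.93], [0, 0, 0, -0.93], [0, 0, 0, -0.93], [0, 0, 0, -0.93], [0, 0, 0, -0.93], [0.16, 0.5, 0, 0], [0.18, 0.95, 0, 0], [0.18, 0.95, 0, 0], [0.18, 0.95, 0, 0], [0.18, 0.95, 0, 0], [0.18, 0.95, 0, 0], [0.18, 0.95, 0, 0]],
])

```text
time: 9.5
position: [0.5567, -0.0133, 0.1976]
eef_rot: [3.141, 0.013, -0.002]
contact_force: [0.7, -0.2, -4.2]
gripper_width: 0.024
gripper_force: 79.4
```

step_arm([
  [[0.17, 0.95, 0, 0], [0.17, 0.95, 0, 0], [0.17, 0.95, 0, 0], [0.17, 0.95, 0, 0], [0.17, 0.95, 0, 0], [0.17, 0.95, 0, 0], [0.17, 0.95, 0, 0], [0.17, 0.95, 0, 0], [0.1, 0.95, 0, 0], [0, 0, 0, 0], [0, 0, 0, 0]],
])

```text
time: 10.88
position: [0.6031, -0.2673, 0.198]
eef_rot: [-3.14, -0.015, 0.001]
contact_force: [0.4, 0.0, -4.4]
gripper_width: 0.0241
gripper_force: 79.7
```

Run:
```python
from h import *
go(0.602,-0.279,0.16,0.6)
m=vision.camera_model('wrist'); L=[]
for i in range(5):
    f=vision.grab_frame('wrist'); L.append(env.get_state()['contact_force'])
print(np.mean(L,0),np.std(L,0)); save('w2',f)
```

```text
t 10.88 pos [ 0.6031 -0.2673  0.198 ] yaw 0.54 tilt 0.08
units [-0.039  0.392  1.268] -0.013
[-0.33438896 -0.27816717 -5.0841753 ] [0.36035894 0.46294409 0.07876532]
```

View pics/w2.png

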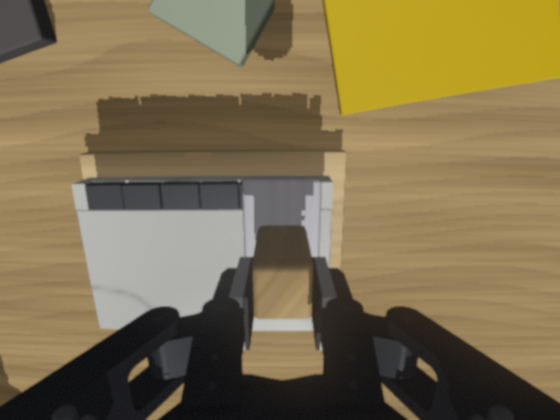

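The wrist view shows sections 3 to 6 at row ~195. The roller plate covers the -y end of the strip and the axle is in line with it. The off-load baseline Fz is about -4.7 N. I'll lower it until it touches.

step_arm([
  [[-0.02, 0.2, 0.3, 0], [-0.02, 0.2, 0.5, 0], [0, 0, 0.4, 0], [0, 0, 0.1, 0], [0, 0, 0.1, 0], [0, 0, 0, 0], [0, 0, 0, 0]],
])

```text
time: 12.0
position: [0.6026, -0.2793, 0.157]
eef_rot: [3.141, 0.016, 0.001]
contact_force: [-1.0, 0.7, -4.8]
gripper_width: 0.0239
gripper_force: 79.6
```

step_arm([
  [[0, 0, 0.05, 0], [0, 0, 0.05, 0], [0, 0, 0.05, 0], [0, 0, 0.05, 0], [0, 0, 0, 0]],
])

```text
time: 12.62
position: [0.6022, -0.2792, 0.1502]
eef_rot: [-3.141, -0.016, 0.001]
contact_force: [-0.1, -0.7, -4.6]
gripper_width: 0.0238
gripper_force: 79.7
```

step_arm([
  [[0, 0, 0.04, 0], [0, 0, 0.04, 0], [0, 0, 0.04, 0], [0, 0, 0, 0]],
])

```text
time: 13.12
position: [0.6024, -0.2793, 0.147]
eef_rot: [3.141, 0.016, 0.0]
contact_force: [-0.5, -0.3, -3.7]
gripper_width: 0.0242
gripper_force: 80.0
```

step_arm([
  [[0, 0, 0.04, 0], [0, 0, 0.03, 0], [0, 0, 0, 0]],
])

```text
time: 13.5
position: [0.6024, -0.2793, 0.1448]
eef_rot: [3.141, 0.016, 0.001]
contact_force: [0.6, -0.3, -2.0]
gripper_width: 0.024
gripper_force: 80.0
```

step_arm([
  [[0, 0, 0.03, 0], [0, 0, 0.03, 0], [0, 0, 0, 0]],
])

```text
time: 13.88
position: [0.6024, -0.2792, 0.1428]
eef_rot: [3.141, 0.016, 0.0]
contact_force: [-0.4, -0.6, -2.8]
gripper_width: 0.0241
gripper_force: 80.1
```

step_arm([
  [[0, 0, 0.03, 0], [0, 0, 0, 0]],
])

```text
time: 14.12
position: [0.6024, -0.2792, 0.1419]
eef_rot: [3.141, 0.016, 0.0]
contact_force: [0.4, 0.4, -1.0]
gripper_width: 0.0239
gripper_force: 80.1
```

step_arm([
  [[0, 0, 0.03, 0], [0, 0, 0.02, 0], [0, 0, 0, 0]],
])

```text
time: 14.5
position: [0.6024, -0.2792, 0.1404]
eef_rot: [3.141, 0.016, 0.0]
contact_force: [0.4, -0.3, -1.1]
gripper_width: 0.0242
gripper_force: 80.2
```

step_arm([
  [[0, 0, 0.03, 0], [0, 0, 0, 0]],
])

```text
time: 14.75
position: [0.6024, -0.2792, 0.1396]
eef_rot: [3.141, 0.016, 0.0]
contact_force: [-0.9, 0.2, -0.5]
gripper_width: 0.024
gripper_force: 80.2
```

step_arm([
  [[0, 0, 0.03, 0], [0, 0, 0, 0]],
])

```text
time: 15.0
position: [0.6024, -0.2793, 0.1387]
eef_rot: [3.141, 0.016, 0.0]
contact_force: [-0.2, 0.5, -1.7]
gripper_width: 0.0242
gripper_force: 80.2
```

step_arm([
  [[0, 0, 0.03, 0], [0, 0, 0, 0]],
])

```text
time: 15.25
position: [0.6024, -0.2792, 0.1377]
eef_rot: [3.141, 0.016, 0.0]
contact_force: [0.3, 0.3, -0.7]
gripper_width: 0.0239
gripper_force: 80.2
```

step_arm([
  [[0, 0, 0.03, 0], [0, 0, 0, 0]],
])

```text
time: 15.5
position: [0.6023, -0.2792, 0.1369]
eef_rot: [3.141, 0.016, 0.0]
contact_force: [0.3, -0.0, -0.3]
gripper_width: 0.0238
gripper_force: 80.3
```

step_arm([
  [[0, 0, 0.03, 0], [0, 0, 0, 0]],
])

```text
time: 15.75
position: [0.6024, -0.2792, 0.1362]
eef_rot: [3.141, 0.016, 0.0]
contact_force: [-0.4, -0.3, 0.5]
gripper_width: 0.0241
gripper_force: 80.4
```

step_arm([
  [[0, 0, 0.03, 0], [0, 0, 0, 0]],
])

```text
time: 16.0
position: [0.6025, -0.2794, 0.1358]
eef_rot: [3.141, 0.016, 0.001]
contact_force: [-0.6, 0.2, 3.5]
gripper_width: 0.0238
gripper_force: 80.8
```

step_arm([
  [[0, 0, 0.02, 0], [0, 0, 0, 0]],
])

```text
time: 16.25
position: [0.6026, -0.2795, 0.1355]
eef_rot: [3.141, 0.016, 0.002]
contact_force: [-2.0, 0.8, 6.0]
gripper_width: 0.0241
gripper_force: 81.1
```

Bedded, at about 10.7 N. Combined stiffness is about 4 N per commanded mm. Building up to 17 N, which should read Fz ≈ 12.3.

step_arm([
  [[0, 0, 0.03, 0], [0, 0, 0.02, 0], [0, 0, 0, 0]],
])

```text
time: 16.62
position: [0.6027, -0.2796, 0.1344]
eef_rot: [3.14, 0.016, 0.002]
contact_force: [-2.1, 0.4, 8.6]
gripper_width: 0.0244
gripper_force: 81.3
```

step_arm([
  [[0, 0, 0.02, 0], [0, 0, 0, 0]],
])

```text
time: 16.88
position: [0.6027, -0.2796, 0.1339]
eef_rot: [3.14, 0.016, 0.002]
contact_force: [-1.5, -0.4, 7.8]
gripper_width: 0.0241
gripper_force: 81.3
```

step_arm([
  [[0, 0, 0.03, 0], [0, 0, 0.02, 0], [0, 0, 0, 0]],
])

```text
time: 17.25
position: [0.6027, -0.2797, 0.1324]
eef_rot: [3.14, 0.016, 0.003]
contact_force: [-1.3, 0.0, 7.3]
gripper_width: 0.024
gripper_force: 81.3
```

step_arm([
  [[0, 0, 0.03, 0], [0, 0, 0, 0]],
])

```text
time: 17.5
position: [0.6028, -0.2798, 0.1319]
eef_rot: [3.14, 0.016, 0.003]
contact_force: [-1.4, -0.1, 9.2]
gripper_width: 0.0245
gripper_force: 81.6
```

step_arm([
  [[0, 0, 0.03, 0], [0, 0, 0, 0]],
])

```text
time: 17.75
position: [0.6029, -0.28, 0.1316]
eef_rot: [3.139, 0.016, 0.004]
contact_force: [-1.8, 0.3, 11.3]
gripper_width: 0.024
gripper_force: 81.9
```

step_arm([
  [[0, 0, 0.02, 0], [0, 0, 0, 0]],
])

```text
time: 18.0
position: [0.6029, -0.2801, 0.1314]
eef_rot: [3.139, 0.016, 0.004]
contact_force: [-2.8, 0.7, 12.8]
gripper_width: 0.0242
gripper_force: 82.0
```

sec1 is on its stop at about 17 N. I'll roll toward +y, which is tool -y.

step_arm([
  [[0, -0.04, 0, 0], [0, -0.06, 0, 0], [0, -0.07, 0, 0], [0, -0.07, 0, 0], [0, 0, 0, 0]],
])

```text
time: 18.62
position: [0.6029, -0.2739, 0.1315]
eef_rot: [3.137, 0.017, 0.005]
contact_force: [-3.1, -2.2, 12.0]
gripper_width: 0.0243
gripper_force: 81.9
```

step_arm([
  [[0, -0.07, 0, 0], [0, -0.07, 0, 0], [0, 0, 0, 0]],
])

```text
time: 19.0
position: [0.603, -0.2724, 0.1317]
eef_rot: [3.132, 0.017, 0.005]
contact_force: [-1.5, -4.9, 11.2]
gripper_width: 0.0241
gripper_force: 81.8
```

step_arm([
  [[0, -0.07, 0, 0], [0, -0.07, 0, 0], [0, 0, 0, 0]],
])

```text
time: 19.38
position: [0.603, -0.2672, 0.1316]
eef_rot: [3.134, 0.017, 0.005]
contact_force: [-2.1, -3.4, 12.6]
gripper_width: 0.0245
gripper_force: 81.9
```

step_arm([
  [[0, -0.07, 0, 0], [0, -0.07, 0, 0], [0, 0, 0, 0]],
])

```text
time: 19.75
position: [0.6028, -0.2606, 0.1314]
eef_rot: [3.138, 0.016, 0.005]
contact_force: [-1.6, -0.6, 13.3]
gripper_width: 0.0243
gripper_force: 82.0
```

step_arm([
  [[0, -0.07, -0.01, 0], [0, -0.07, 0, 0], [0, -0.07, 0, 0], [0, -0.07, 0, 0], [0, -0.07, 0, 0], [0, -0.07, 0, 0], [0, 0, 0, 0]],
])

```text
time: 20.62
position: [0.6027, -0.2476, 0.1315]
eef_rot: [3.139, 0.016, 0.004]
contact_force: [-1.9, 0.2, 12.5]
gripper_width: 0.0242
gripper_force: 81.9
```

step_arm([
  [[0, -0.07, 0, 0], [0, -0.07, 0, 0], [0, -0.07, 0, 0], [0, -0.07, 0, 0], [0, 0, 0, 0]],
])

```text
time: 21.25
position: [0.6026, -0.2393, 0.1315]
eef_rot: [3.139, 0.016, 0.005]
contact_force: [-2.6, 0.0, 11.6]
gripper_width: 0.0244
gripper_force: 81.9
```

step_arm([
  [[0, -0.07, 0, 0], [0, -0.07, 0, 0], [0, -0.07, 0, 0], [0, 0, 0, 0]],
])

```text
time: 21.75
position: [0.6027, -0.2363, 0.1317]
eef_rot: [3.132, 0.017, 0.005]
contact_force: [-2.6, -5.2, 11.1]
gripper_width: 0.0241
gripper_force: 81.8
```

step_arm([
  [[0, -0.07, 0, 0], [0, -0.07, 0, 0], [0, -0.07, 0, 0], [0, 0, 0, 0]],
])

```text
time: 22.25
position: [0.6026, -0.2268, 0.1315]
eef_rot: [3.139, 0.016, 0.005]
contact_force: [-1.6, -1.2, 12.8]
gripper_width: 0.0242
gripper_force: 81.9
```

step_arm([
  [[0, -0.07, 0, 0], [0, -0.07, 0, 0], [0, -0.07, 0, 0], [0, 0, 0, 0]],
])

```text
time: 22.75
position: [0.6025, -0.2203, 0.1315]
eef_rot: [3.139, 0.016, 0.005]
contact_force: [-2.2, -0.3, 12.6]
gripper_width: 0.0241
gripper_force: 82.0
```

step_arm([
  [[0, -0.07, 0, 0], [0, -0.07, 0, 0], [0, -0.07, 0, 0], [0, -0.07, 0, 0], [0, -0.07, 0, 0], [0, -0.07, 0, 0], [0, -0.07, 0, 0], [0, 0, 0, 0]],
])

```text
time: 23.75
position: [0.6024, -0.2055, 0.1315]
eef_rot: [3.139, 0.016, 0.005]
contact_force: [-2.7, -0.7, 12.8]
gripper_width: 0.0243
gripper_force: 82.0
```

step_arm([
  [[0, -0.07, 0, 0], [0, -0.07, 0, 0], [0, -0.07, 0, 0], [0, 0, 0, 0]],
])

```text
time: 24.25
position: [0.6025, -0.2026, 0.1318]
eef_rot: [3.133, 0.018, 0.006]
contact_force: [-3.3, -5.7, 12.0]
gripper_width: 0.0244
gripper_force: 81.8
```

step_arm([
  [[0, -0.07, 0, 0], [0, -0.07, 0, 0], [0, -0.07, 0, 0], [0, 0, 0, 0]],
])

```text
time: 24.75
position: [0.6023, -0.1932, 0.1315]
eef_rot: [3.139, 0.016, 0.005]
contact_force: [-1.4, -0.3, 12.6]
gripper_width: 0.0245
gripper_force: 81.9
```

step_arm([
  [[0, -0.07, 0, 0], [0, -0.07, 0, 0], [0, -0.07, 0, 0], [0, 0, 0, 0]],
])

```text
time: 25.25
position: [0.6022, -0.1866, 0.1315]
eef_rot: [3.139, 0.016, 0.005]
contact_force: [-2.7, -0.9, 12.0]
gripper_width: 0.024
gripper_force: 82.0
```

step_arm([
  [[0, -0.07, 0, 0], [0, -0.07, 0, 0], [0, -0.07, 0, 0], [0, -0.07, 0, 0], [0, -0.07, 0, 0], [0, -0.07, 0, 0], [0, -0.07, 0, 0], [0, 0, 0, 0]],
])

```text
time: 26.25
position: [0.6021, -0.1728, 0.1315]
eef_rot: [3.138, 0.017, 0.005]
contact_force: [-2.4, -2.2, 11.4]
gripper_width: 0.0243
gripper_force: 82.0
```

step_arm([
  [[0, -0.07, 0, 0], [0, -0.07, 0, 0], [0, -0.07, 0, 0], [0, 0, 0, 0]],
])

```text
time: 26.75
position: [0.6022, -0.1698, 0.1317]
eef_rot: [3.131, 0.018, 0.006]
contact_force: [-3.0, -7.1, 11.2]
gripper_width: 0.024
gripper_force: 81.8
```

step_arm([
  [[0, -0.07, 0, 0], [0, -0.07, 0, 0], [0, -0.07, 0, 0], [0, 0, 0, 0]],
])

```text
time: 27.25
position: [0.602, -0.1595, 0.1315]
eef_rot: [3.139, 0.016, 0.005]
contact_force: [-2.7, -1.1, 11.6]
gripper_width: 0.0246
gripper_force: 82.0
```

step_arm([
  [[0, -0.07, 0, 0], [0, -0.07, 0, 0], [0, -0.07, 0, 0], [0, 0, 0, 0]],
])

```text
time: 27.75
position: [0.6019, -0.1529, 0.1314]
eef_rot: [3.139, 0.017, 0.005]
contact_force: [-1.8, 0.7, 12.1]
gripper_width: 0.0239
gripper_force: 82.0
```

step_arm([
  [[0, -0.07, 0, 0], [0, -0.07, 0, 0], [0, -0.07, 0, 0], [0, -0.07, 0, 0], [0, -0.07, 0, 0], [0, -0.07, 0, 0], [0, -0.07, 0, 0], [0, 0, 0, 0]],
])

```text
time: 28.75
position: [0.6018, -0.1381, 0.1314]
eef_rot: [3.14, 0.016, 0.005]
contact_force: [-1.3, 0.4, 12.7]
gripper_width: 0.024
gripper_force: 82.0
```

step_arm([
  [[0, -0.07, 0, 0], [0, -0.07, 0, 0], [0, -0.07, 0, 0], [0, 0, 0, 0]],
])

```text
time: 29.25
position: [0.6019, -0.1349, 0.1316]
eef_rot: [3.134, 0.018, 0.006]
contact_force: [-2.9, -5.5, 11.8]
gripper_width: 0.0238
gripper_force: 81.9
```

step_arm([
  [[0, -0.07, 0, 0], [0, -0.07, 0, 0], [0, -0.07, 0, 0], [0, 0, 0, 0]],
])

```text
time: 29.75
position: [0.6017, -0.1258, 0.1314]
eef_rot: [3.139, 0.016, 0.005]
contact_force: [-2.0, -0.6, 13.2]
gripper_width: 0.0242
gripper_force: 81.9
```

step_arm([
  [[0, -0.07, 0, 0], [0, -0.07, 0, 0], [0, -0.07, 0, 0], [0, 0, 0, 0]],
])

```text
time: 30.25
position: [0.6017, -0.1192, 0.1314]
eef_rot: [3.14, 0.016, 0.005]
contact_force: [-2.1, 0.1, 13.1]
gripper_width: 0.024
gripper_force: 82.0
```

step_arm([
  [[0, -0.07, 0, 0], [0, -0.07, 0, 0], [0, -0.07, 0, 0], [0, -0.05, 0, 0], [0, 0, 0, 0], [0, 0, 0, 0]],
])

```text
time: 31.0
position: [0.6016, -0.1114, 0.1314]
eef_rot: [3.14, 0.016, 0.005]
contact_force: [-1.2, -0.8, 12.3]
gripper_width: 0.0242
gripper_force: 82.0
```

The TCP stayed level at 0.1314–0.1318 along the whole strip with about 17 N throughout. Lifting off and heading back to the rest.

step_arm([
  [[0, 0, -0.1, 0], [0, 0, -0.3, 0], [0, 0, -0.7, 0], [0, 0, -0.8, 0], [0, 0, -0.6, 0], [0, 0, -0.1, 0], [0, 0, 0, 0]],
])

```text
time: 31.88
position: [0.5999, -0.1106, 0.2055]
eef_rot: [-3.141, -0.016, 0.003]
contact_force: [0.2, -0.3, -4.4]
gripper_width: 0.0241
gripper_force: 79.9
```

Run:
```python
from h import *
go(0.5182,0.1748,0.20,-20.73)
g=vision.grab_frame('scene'); w=vision.grab_frame('wrist')
save('s2',np.hstack([cv2.resize(g[60:240,210:350],(420,540),interpolation=cv2.INTER_CUBIC),cv2.resize(w[130:310,150:280],(380,540),interpolation=cv2.INTER_CUBIC)]))
```

```text
t 31.88 pos [ 0.5999 -0.1106  0.2055] yaw 0.59 tilt 0.13
units [-2.626 -9.542  0.196] 4.651
```

View pics/s2.png

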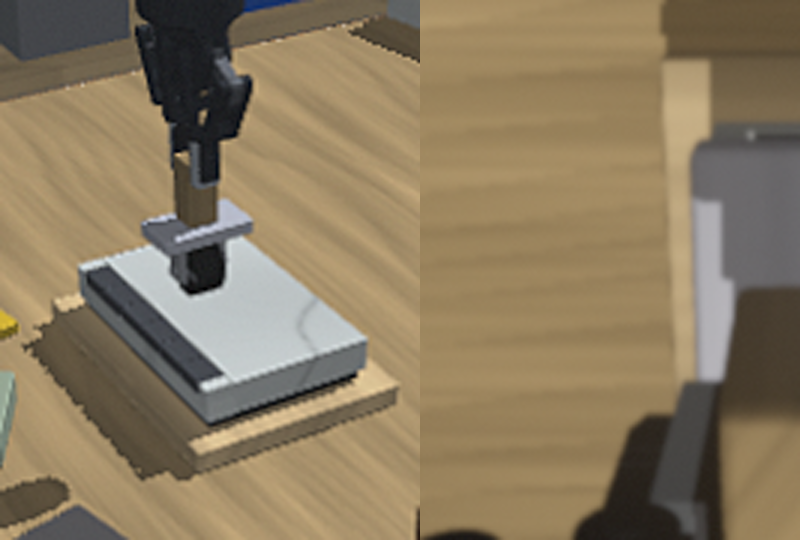

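The strip lies level with the slab and the roller hangs straight in the grip. Returning to the rest.

step_arm([
  [[0, 0, 0, 0.93], [0, 0, 0, 0.93], [0, 0, 0, 0.93], [0, 0, 0, 0.93], [0, 0, 0, 0.93], [-0.4, -0.5, 0, 0], [-0.7, -0.9, 0, 0], [-0.7, -0.9, 0, 0], [-0.7, -0.9, 0, 0], [-0.7, -0.9, 0, 0], [-0.7, -0.9, 0, 0], [-0.7, -0.9, 0, 0]],
])

```text
time: 33.48
position: [0.5325, 0.1055, 0.2063]
eef_rot: [-3.09, 0.563, 0.002]
contact_force: [0.4, -0.3, -5.0]
gripper_width: 0.0239
gripper_force: 79.7
```

step_arm([
  [[-0.7, -0.9, 0, 0], [-0.6, -1, 0, 0], [0, -0.13, 0, 0], [0, 0, 0, 0], [0, 0, 0, 0]],
])

```text
time: 34.1
position: [0.5191, 0.1736, 0.2066]
eef_rot: [3.09, -0.566, -0.0]
contact_force: [0.0, 0.7, -4.4]
gripper_width: 0.0242
gripper_force: 79.9
```

Run:
```python
from h import *
go(0.5182,0.1748,0.0818,-20.73)
w=vision.grab_frame('wrist'); g=vision.grab_frame('scene')
save('w3',np.hstack([w[:, 100:480],cv2.resize(g[150:290,320:430],(330,420),interpolation=cv2.INTER_CUBIC)]))
```

```text
t 34.1 pos [0.5191 0.1736 0.2066] yaw -20.75 tilt 0.04
units [-0.043 -0.031  4.161] -0.005
```

View pics/w3.png

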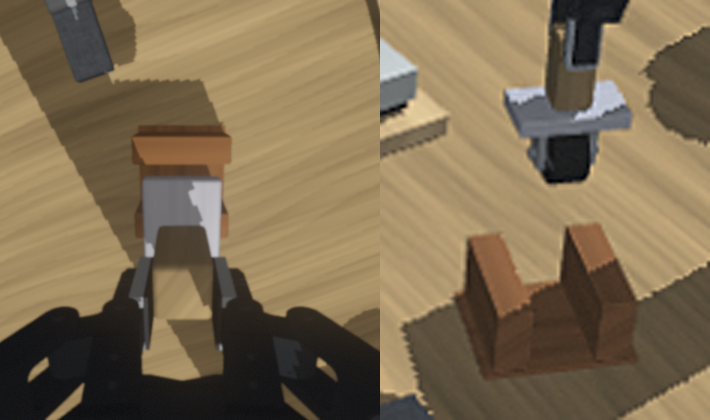

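Roller and rest are aligned. Descending with a 1.3 mm correction.

step_arm([
  [[-0.04, -0.03, 0.4, 0], [0, 0, 0.7, 0], [0, 0, 0.7, 0], [0, 0, 0.6, 0], [0, 0, 0.3, 0], [0, 0, 0.2, 0], [0, 0, 0.1, 0], [0, 0, 0, 0]],
])

```text
time: 35.2
position: [0.5187, 0.1756, 0.117]
eef_rot: [-3.09, 0.565, -0.001]
contact_force: [0.8, -0.1, -4.2]
gripper_width: 0.0242
gripper_force: 79.8
```

step_arm([
  [[0, 0, 0.2, 0], [0, 0, 0.2, 0], [0, 0, 0.2, 0], [0, 0, 0, 0]],
])

```text
time: 35.7
position: [0.5179, 0.1754, 0.098]
eef_rot: [3.09, -0.565, -0.002]
contact_force: [-0.3, -1.1, -4.7]
gripper_width: 0.0242
gripper_force: 79.9
```

No side force in the gap. Lowering to the rails.

step_arm([
  [[0, 0, 0.2, 0], [0, 0, 0.15, 0], [0, 0, 0.08, 0], [0, 0, 0, 0]],
])

```text
time: 36.2
position: [0.5183, 0.1755, 0.0856]
eef_rot: [3.09, -0.565, -0.001]
contact_force: [0.3, -0.4, -5.0]
gripper_width: 0.024
gripper_force: 80.0
```

step_arm([
  [[0, 0, 0.05, 0], [0, 0, 0.05, 0], [0, 0, 0, 0]],
])

```text
time: 36.58
position: [0.5184, 0.1755, 0.0828]
eef_rot: [3.09, -0.565, -0.0]
contact_force: [-0.8, -0.3, -4.5]
gripper_width: 0.0244
gripper_force: 80.0
```

step_arm([
  [[0, 0, 0.03, 0], [0, 0, 0.03, 0], [0, 0, 0, 0]],
])

```text
time: 36.95
position: [0.5186, 0.1756, 0.0818]
eef_rot: [-3.09, 0.565, -0.001]
contact_force: [-0.8, 0.3, 2.3]
gripper_width: 0.0243
gripper_force: 80.7
```

step_arm([
  [[0, 0, 0.02, 0], [0, 0, 0, 0]],
])

```text
time: 37.2
position: [0.5187, 0.1756, 0.0818]
eef_rot: [-3.09, 0.565, -0.002]
contact_force: [-3.3, -0.6, 7.0]
gripper_width: 0.0243
gripper_force: 81.5
```

It seated at the grasp height, 0.0818. Easing the load, releasing and retreating.

step_arm([
  [[0, 0, -0.04, 0], [0, 0, 0, 0]],
])

```text
time: 37.45
position: [0.5186, 0.1756, 0.0818]
eef_rot: [-3.09, 0.565, -0.001]
contact_force: [-1.2, 0.1, 1.3]
gripper_width: 0.024
gripper_force: 80.8
```

step_arm([
  [[0, 0, 0, 0], [0, 0, 0, 0], [0, 0, 0, 0], [0, 0, 0, 0], [0, 0, 0, 0], [0, 0, 0, 0], [0, 0, 0, 0], [0, 0, 0, 0]],
], fingers=0)

```text
time: 38.45
position: [0.5185, 0.1755, 0.0817]
eef_rot: [3.09, -0.565, 0.0]
contact_force: [0.5, 1.2, 0.3]
gripper_width: 0.0852
gripper_force: 0.0
```

step_arm([
  [[0, 0, -0.3, 0], [0, 0, -0.6, 0], [0, 0, -0.9, 0], [0, 0, -0.9, 0], [0, 0, -0.9, 0], [0, 0, -0.9, 0], [0, 0.9, -0.3, 0], [0, 0.9, 0, 0], [0, 0.6, 0, 0], [0, 0, 0, 0]],
])

```text
time: 39.7
position: [0.4927, 0.1075, 0.226]
eef_rot: [-3.09, 0.568, -0.001]
contact_force: [0.4, 0.2, 0.6]
gripper_width: 0.0853
gripper_force: 0.0
```

Run:
```python
from h import *
g=vision.grab_frame('scene'); w=vision.grab_frame('wrist'); print(env.get_state()['time'])
save('f1',np.hstack([cv2.resize(g[110:290,220:420],(467,420),interpolation=cv2.INTER_CUBIC),w[0:420,100:420]]))
```

```text
39.8
```

View pics/f1.png

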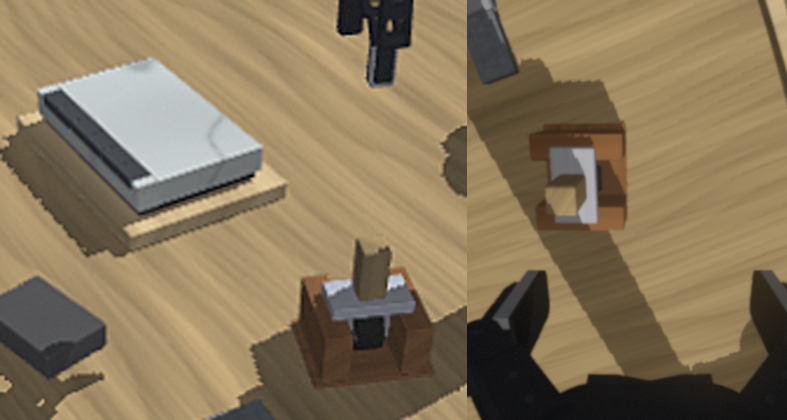

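The roller stands upright with its plate on both rails, in the same place as at the start. The strip is flush and the gripper is clear.

```bash
python3 -c "
from plant import env
print(env.sign_off())"
```

```text
the job is handed in; nothing more can be done
None
```

I rolled all six sections down to the slab at about 17 N, put the roller back upright on both rails, released it and handed the job in at about 40 s; I saw no limit exceeded, but the hand-in returned no verdict.

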